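Tap the cover cup square into the cable dock's bore

TASK

Take the larger flanged cover cup from the desk, stand it square in the mouth of the round bore in the low cable dock and let go of it. Then work it home with slow, gentle pushes of up to about 25 N on opposite sides of its rim in turn, never letting it lean more than about 5 degrees, until the rim lies flat on the dock all round. Prove that it is solid with one firmer push of about 30 N on the rim, under which the dock's sprung top just gives, by less than 1.8 mm; leave the note block, small cup and tape roll alone.

Things in the scene. Friction and masses are not known exactly. Their poses are not given: they have to be found in the camera images.
- cup_mid (a point): The cover cup to fit: grey plastic plug, 39 mm tall, about 90 g, upright on the desk, rim up. Point: on its axis, 19.5 mm above its underside; z = its axis, up. From the foot: nose 34 mm across, tapering out to 47 mm at 10 mm and 50 mm at 16 mm, straight sleeve to 31 mm; above it the rim, 62 mm across, 8 mm high, to be gripped. The like cup with a 38 mm rim is not meant.
- cup_top (a point): Centre of the same cup's top, level with the top face of its rim, 39 mm above its underside. The rim's top face is a flat ring 9 mm wide (radius 22 to 31 mm) round a dished middle 7 mm deep. z = the cup's axis, up.
- bore_mouth (a point): Centre of the bore's mouth, level with the top of the fixed cable dock, 60 mm above the desk; z up. Top: 150 mm along x; along y 150 mm to the -y and 80 mm to the +y side of the bore. Bore 53 mm across, 30 mm deep. Eight spring balls, 9 mm below the mouth, 48 mm across between them, yield and grip the sleeve. Home, the rim's underside lies on the top: cup_top 8 mm above, cup_mid 11.5 mm below.
- note_block: Block of note paper, 74 x 74 x 22 mm, lying on the dock, its centre about 103 mm to the -y side of the bore; origin at the centre of its underside. To be left alone.
- small_cup: The smaller cup, same shape and height but rim 38 mm across, standing on the desk; origin at the centre of its underside. To be left alone.
- tape_roll: Roll of tape lying flat on the desk, a ring 72 mm across and 18 mm high; origin at the centre of its underside. To be left alone.
- deck (a joint): How far the dock's sprung top (the deck, with the bore) is pressed down, m: 0 at rest. It gives way only under about 26 N, then 4 N more per mm; 1.8 mm is too much. Eased in with about 10 N and let go, the cup stands with its rim 6 to 11 mm above the deck. Straight down it needs over 33 N; pushed on one side of the rim, that side goes down at 5 to 22 N and the far side stays or rises.
Not all that is in view belongs to the job. What is shaped like the part that bears cup_mid but red is not meant.

How it is judged:
On the way, in this order (a step that is already met when the one before it is completed fails the run):
1. the cup stands square in the mouth of the bore, let go, its rim still 5.5 mm or more above the dock (horizontal distance between cup_mid and bore_mouth below 0.005 m and z of cup_mid in the frame of bore_mouth between -0.006 and 0.0015 m and angle between the z axis of cup_mid and the z axis of bore_mouth, either way round below 0.09 rad and contact force between the fingers and cup below 0.1 N), for 0.2 s.
2. with the rim flat on the dock's top (within 1.5 mm), it is pushed until the sprung top just gives (0.3 mm, about 27 N) (horizontal distance between cup_mid and bore_mouth below 0.004 m and z of cup_mid in the frame of bore_mouth below -0.01 m and angle between the z axis of cup_mid and the z axis of bore_mouth, either way round below 0.035 rad and value of joint deck above 0.0003 m), for 0.05 s.
At the end, for the whole second after the job is handed in: The cup is in the bore, upright (within 0.035 rad), its rim's underside within 1.5 mm of the dock's top, released and at rest, the sprung top back up (horizontal distance between cup_mid and bore_mouth below 0.004 m and z of cup_mid in the frame of bore_mouth below -0.01 m and angle between the z axis of cup_mid and the z axis of bore_mouth, either way round below 0.035 rad and linear speed of cup below 0.01 m/s and value of joint deck below 0.0003 m); the robot touches nothing.
It fails at once if the cup, with its rim less than 8 mm above the dock's top, leans more than 0.13 rad (7.5 degrees) (horizontal distance between cup_mid and bore_mouth below 0.008 m and z of cup_mid in the frame of bore_mouth below -0.0035 m and angle between the z axis of cup_mid and the z axis of bore_mouth, either way round above 0.13 rad).
It fails at once if the dock's sprung deck is pressed down more than 1.8 mm (more than about 33 N) (value of joint deck above 0.0018 m).
It fails at once if the note block, the small cup or the tape roll is moved more than 20 mm (distance of any of note_block, small_cup, tape_roll from where it was at the start of the episode above 0.02 m).
It also fails if it takes over 72 s, if anything falls off the work surface, if the arm or the gripper's body presses on something with over 40 N, if the wrist force passes 120 N, or if a joint passes its speed limit or range.

ROBOT

A 6-joint arm with a two-finger parallel gripper is mounted at the origin on the work surface. World frame = base frame: x ahead of the robot, y to its left, z up, the work surface at z = 0. Lengths are in m, angles in rad, forces in N, time in s.
With the tool pointing down it reaches from about 0.35 to 0.775 m from the base axis. Payload 7.3 kg.
Tool frame: the origin (TCP) lies between the finger pads; the fingertips stand 17 mm ahead of it and the grasp point (between the pads) lies 2 mm behind it; z points along the fingers, y is the direction in which the jaws open and shut (so a half turn about z gives the same grasp; the last joint's range is limited). The gripper opens to 92 mm and grips with 3 to 60 N. Pads are 19 mm wide; open, the fingers measure 130 mm over their backs; the gripper's body (75 mm by 190 mm) begins 47 mm behind the grasp point.
Start: joints at [1.01, 0.342, 1.524, -0, 1.275, -0.146], TCP at [0.212, 0.481, 0.244] pointing down, gripper open.
Joint ranges: [-2.53, 2.53], [-0.77, 2.02], [0.04, 2.7], [-1, 4.14], [0.28, 2.66], [-3.11, 3.11]. Speed limits (rad/s): [2.57, 2.57, 3.14, 3.14, 3.14, 3.14].

INTERFACE

Orientations are given as [roll, pitch, yaw] about the fixed x, y, z axes, in that order (R = Rz(yaw) Ry(pitch) Rx(roll)).
In Python, from cell import sensors, vision, hand_in gives the robot as it stands.
- The arm moves only by the tool step_arm, never from a script. Its argument "series" is a list of rows, each a list of 5 numbers: the opening, from 0 (shut) to 1 (fully open), then the shift along the world's x, y, z each as a share of 25 mm, from -1 to 1, then the turn about the world's z as a share of 0.08 rad, from -1 to 1. A call has 1 to 12 rows; each row shifts and turns the commanded pose from where the row before left it; what a row does not reach is not made up. A row lasts 1/10 s, in which the tool goes at most 50 mm and 8.59 degrees, less where a joint would pass 70% of its speed; a pose out of reach is approached as far as the arm can. A call with a number of a shift or a turn outside -1 to 1 is refused whole. A call with a gripper value outside its range is refused whole. The fingers move at their own pace and stop on an object; "squeeze" is the grip in N (left out, the last holds). Time passes only in rows, so rows that do not move let the fingers close. It gives the time, the measured TCP pose, the force and the opening at its end, in the units of the state.
- sensors.observe(): the state, without advancing time (a new reading comes with each control period).
- vision.read_camera(name): name is "side" or "top"; returns a dict with "pixels" (384x512x3 uint8, blue, green, red), "range_z" (384x512 float32, m along the optical axis (not along the pixel's ray), 0 where there is no reading), "camera_matrix" (3x3 intrinsics, pixels), "pose" (4x4, takes a point from camera to world coordinates). Camera axes: x right, y down, z forward; pixel columns grow to the right and rows downward; lengths in m; the calibration is good to about 2 mm. A picture is of the moment at which its call begins.
- hand_in(): hands the job in, once; it reports no verdict.
The state is a dict: "time": time; "qpos": joint angles; "qvel": joint speeds; "joint_efforts": joint torques, N m; "tool_pos": TCP position; "tool_rot": TCP orientation; "contact_force": force on the tool from outside, world axes, zero at the start; "torque": the same for the moment, N m; "opening": finger opening in m.
Only numpy, scipy, OpenCV 4.12 (cv2) and the standard library are available. Lean on these libraries where they do the work, as an engineer would, in place of code of your own. Each camera call takes 0.05 s, during which the arm holds its last target.

## Working session

There is one attempt and no reset: what is moved stays moved. The work goes in short steps, Python scripts to look and compute and a tool call to move; the robot and the scene stay as the last step left them, time stands still between calls to the robot, and variables do not carry over. Pictures are saved under pics/ and viewed, and the job is handed in when it is done.

Besides the shell and the picture viewer there is one more tool, called after "Request:" as a command line: name --pt "numbers of a row" for each row, then --argument value for the rest. step_arm: Moves the arm, as the interface text tells. Its arguments: {"type":"object","properties":{"series":{"type":"array","items":{"type":"array","items":{"type":"number","minimum":-1,"maximum":1}}},"squeeze":{"type":"number"}},"required":["series"]}

```bash
ls; mkdir -p pics; python3 - <<'E'
from cell import sensors, vision
import cv2, numpy as np
s=sensors.observe(); print(s)
for n in("top","side"):
    c=vision.read_camera(n); cv2.imwrite(f"pics/{n}0.png",c["pixels"]); np.savez(f"{n}0.npz",**c); print(n,c["camera_matrix"],c["pose"])
E
```

```text
pics
{'time': 0.0, 'qpos': array([ 1.01001523e+00,  3.42711095e-01,  1.52505357e+00,  3.44872586e-05,
        1.27540577e+00, -1.45991465e-01]), 'qvel': array([ 2.28801767e-04, -3.02777431e-04,  2.66204130e-03,  6.26849849e-05,
       -9.89087541e-04, -1.97588258e-03]), 'joint_efforts': array([-2.16962289e-03, -4.31250465e+01, -2.44215077e+01,  7.14210025e-02,
        5.61986875e-02, -1.23231071e-04]), 'tool_pos': array([0.2113255 , 0.48015389, 0.24303823]), 'tool_rot': array([-3.14003645e+00, -2.62152669e-04,  2.72679275e+00]), 'contact_force': array([-0.60575247,  0.33002471, -1.12295054]), 'torque': array([-0.00641995,  0.03536248,  0.01239156]), 'opening': 0.09188670176613775}
top [[417.99082123   0.         260.10684279]
 [  0.         417.99082123 194.06802953]
 [  0.           0.           1.        ]] [[-0.07695699 -0.97621036  0.20270906  0.38942752]
 [-0.99703335  0.07564625 -0.01421758  0.05950101]
 [-0.00145483 -0.20320183 -0.97913579  0.95799596]
 [ 0.          0.          0.          1.        ]]
side [[384.08116767   0.         248.43206484]
 [  0.         384.08116767 200.64252909]
 [  0.           0.           1.        ]] [[ 0.78954877 -0.35414838  0.50119025  0.09376216]
 [-0.61357145 -0.47145157  0.63345362 -0.51267266]
 [ 0.01195035 -0.80765856 -0.58952934  0.60493899]
 [ 0.          0.          0.          1.        ]]
```

View pics/top0.png

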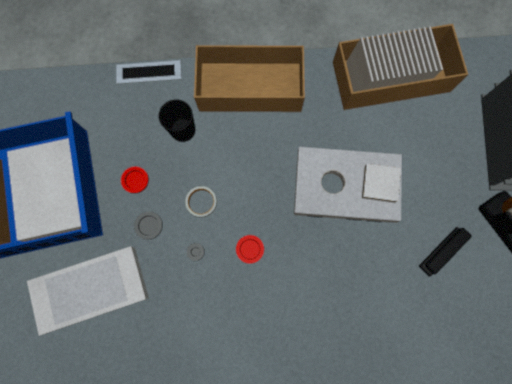

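View pics/side0.png

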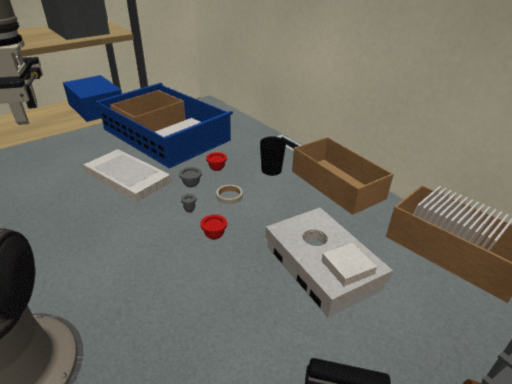

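The top view shows the large grey cup at about (148,226), the small cup at (196,252), the tape at (200,201), the bore at (333,182) and the note block at (380,183). The red cups are decoys. Next I measure their positions.

```bash
cat > h.py <<'E'
import numpy as np, cv2
def ray(c,u,v,z):
    K=c["camera_matrix"];T=c["pose"]
    d=T[:3,:3]@np.linalg.inv(K)@np.array([u,v,1.]);o=T[:3,3]
    return o+d*(z-o[2])/d[2]
def cloud(c):
    K=c["camera_matrix"];T=c["pose"];Z=c["range_z"]
    v,u=np.mgrid[:Z.shape[0],:Z.shape[1]]
    P=np.stack([(u-K[0,2])/K[0,0]*Z,(v-K[1,2])/K[1,1]*Z,Z],-1)
    return P@T[:3,:3].T+T[:3,3]
def proj(c,p):
    T=c["pose"];q=T[:3,:3].T@(np.asarray(p)-T[:3,3]);q=c["camera_matrix"]@q;return q[:2]/q[2]
E
python3 - <<'E'
from h import *
for n,rois in(("top",{"cup":(132,208,166,244),"bore":(315,165,352,200),"dock":(285,140,410,228)}),("side",{"cup":(175,162,206,190),"bore":(298,224,334,250)})):
    c=dict(np.load(n+"0.npz")); P=cloud(c)
    for k,(a,b,e,f) in rois.items():
        z=P[b:f,a:e,2]; print(n,k,"z pct",np.percentile(z,[1,10,50,90,99]).round(4))
        p=P[b:f,a:e].reshape(-1,3)
        if k=="cup":
            m=(p[:,2]>0.022)&(p[:,2]<.06); q=p[m]; print(" n",m.sum(),"mid",(q.max(0)+q.min(0))/2,q.mean(0),q.max(0)-q.min(0))
        if k=="dock":
            m=abs(p[:,2]-.06)<.005;q=p[m];print(q.min(0),q.max(0))
    a,b,e,f=rois["cup"]; 
    for k in("cup","bore"):
        a,b,e,f=rois[k]
        cv2.imwrite(f"pics/{n}_{k}.png",cv2.resize(c["pixels"][b-5:f+5,a-5:e+5],None,fx=10,fy=10,interpolation=cv2.INTER_NEAREST)) 
E
```

```text
top cup z pct [-0.0027 -0.0008  0.0299  0.0397  0.0423]
 n 627 mid [0.52805022 0.29896907 0.03591249] [0.52824444 0.29917366 0.03591346] [0.06081182 0.06236514 0.01610722]
top bore z pct [-0.0027  0.      0.0592  0.062   0.0637]
top dock z pct [-0.003  -0.0007  0.059   0.0801  0.0847]
[ 0.49320723 -0.27424924  0.0550982 ] [ 0.67619419 -0.02585858  0.06496821]
side cup z pct [-0.0026 -0.0015  0.0009  0.0379  0.0403]
 n 280 mid [0.52653853 0.30007701 0.03229883] [0.52630535 0.29719787 0.03463219] [0.06117185 0.06395294 0.01944095]
side bore z pct [-0.0014  0.0314  0.0589  0.0606  0.0617]
```

```bash
python3 - <<'E'
from h import *
for n,roi in(("top",(315,165,352,200)),("side",(298,224,334,252))):
    c=dict(np.load(n+"0.npz")); P=cloud(c); a,b,e,f=roi
    m=np.zeros(P.shape[:2],np.uint8); m[b:f,a:e]=(P[b:f,a:e,2]<.0545)*255
    cs,_=cv2.findContours(m,cv2.RETR_EXTERNAL,cv2.CHAIN_APPROX_NONE); k=max(cs,key=cv2.contourArea)
    w=np.array([ray(c,*p,.06)[:2] for p in k[:,0].astype(float)]).astype(np.float32)
    print(n,"bore ellipse xy",cv2.fitEllipse(w*1000), len(k))
    ys,xs=np.nonzero(m); w=np.array([ray(c,x,y,.06)[:2] for x,y in zip(xs,ys)]);print(" centroid",w.mean(0),w.max(0)-w.min(0))
    # colour: large cup
    g=c["pixels"].astype(int)
    # note block, small cup, tape clouds
for n in("top",):
    c=dict(np.load(n+"0.npz"));P=cloud(c)
    m=(abs(P[...,2]-.06)<.005); m[:140]=0;m[228:]=0;m[:,:285]=0;m[:,410:]=0
    cs,_=cv2.findContours(m.astype(np.uint8),0,2);k=max(cs,key=cv2.contourArea)
    w=np.array([ray(c,*p,.06)[:2] for p in k[:,0].astype(float)]).astype(np.float32);r=cv2.minAreaRect(w*1000);print("dock",r,cv2.boxPoints(r))
    for nm,(a,b,e,f),z0 in(("note",(358,158,405,208),.074),("small",(185,240,208,264),.022),("tape",(182,183,220,220),.01)):
        q=P[b:f,a:e].reshape(-1,3);q=q[q[:,2]>z0];print(nm,(q.max(0)+q.min(0))/2,q.max(0)-q.min(0))
E
```

```text
top bore ellipse xy ((589.53515625, -115.37025451660156), (48.62394332885742, 49.814029693603516), 122.56473541259766) 69
 centroid [ 0.58947325 -0.11542638] [0.05062307 0.05061666]
side bore ellipse xy ((586.9069213867188, -117.7513656616211), (44.538658142089844, 49.17716598510742), 28.95279884338379) 55
 centroid [ 0.58671565 -0.11818768] [0.04679273 0.0486663 ]
dock ((584.39013671875, -150.53372192382812), (230.45022583007812, 151.27427673339844), 80.98422241210938) [[ 491.63095  -252.48242 ]
 [ 641.03625  -276.18808 ]
 [ 677.1493    -48.585022]
 [ 527.744     -24.879364]]
note [ 0.50451719 -0.10033634  0.51614205] [0.23017934 0.3196747  0.88370782]
small [0.4346516  0.13748766 0.49343998] [0.09044816 0.1559733  0.92911197]
tape [0.50072212 0.13807146 0.48410876] [0.2225892 0.1571409 0.9477744]
```

View pics/top_bore.png

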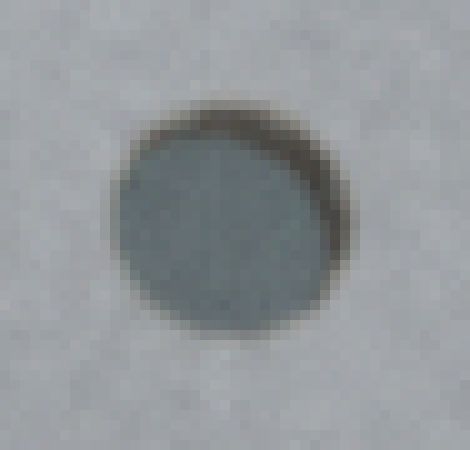

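View pics/top_cup.png

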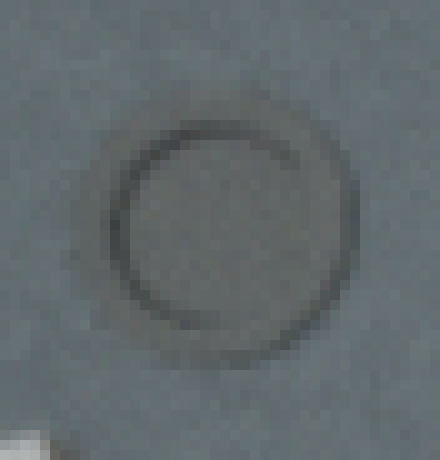

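View pics/side_bore.png

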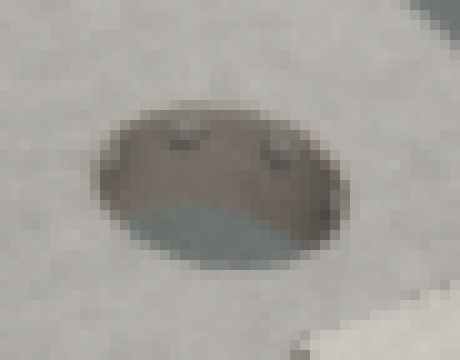

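Request:
step_arm --pt "1 0.8 -0.48 -0.38 -0.95" --pt "1 0.8 -0.48 -0.38 -0.95" --pt "1 0.8 -0.48 -0.38 -0.95" --pt "1 0.8 -0.48 -0.38 -0.95" --pt "1 0.8 -0.48 -0.38 -0.95" --pt "1 0.8 -0.48 -0.38 -0.95" --pt "1 0.8 -0.48 -0.38 -0.95" --pt "1 0.8 -0.48 -0.38 -0.95" --pt "1 0.8 -0.48 -0.38 -0.95" --pt "1 0.8 -0.48 -0.38 -0.95" --squeeze 20

```text
time: 1.1
tool_pos: [0.4121, 0.3598, 0.148]
tool_rot: [-3.141, 0.0, 1.964]
contact_force: [-0.4, 0.9, 0.1]
opening: 0.092
```

```bash
python3 - <<'E'
from h import *
# refined cup rim centre: silhouettes of depth>0.027 -> rays on plane .039 (rim top) 
for n,(a,b,e,f) in(("top",(130,206,168,246)),("side",(172,160,208,192))):
    c=dict(np.load(n+"0.npz"));P=cloud(c)
    q=P[b:f,a:e].reshape(-1,3); q=q[(q[:,2]>.0355)&(q[:,2]<.045)]
    print(n,len(q),cv2.fitEllipse(cv2.convexHull((q[:,:2]*1000).astype(np.float32))))
E
```

```text
top 332 ((528.2604370117188, 298.9336853027344), (60.60472869873047, 62.14448928833008), 157.03829956054688)
side 136 ((548.8146362304688, 310.4417419433594), (68.05567932128906, 116.23603820800781), 118.52568817138672)
```

Request:
step_arm --pt "1 0.93 -0.5 -0.3 -0.99" --pt "1 0.93 -0.5 -0.3 -0.99" --pt "1 0.93 -0.5 -0.3 -0.99" --pt "1 0.93 -0.5 -0.3 -0.99" --pt "1 0.92 -0.48 -0.3 -0.99" --pt "1 0 0 -0.5 0" --pt "1 0 0 0 0"

```text
time: 1.8
tool_pos: [0.5263, 0.2977, 0.0963]
tool_rot: [-3.137, 0.002, 1.571]
contact_force: [-0.4, 0.4, -0.0]
opening: 0.0919
```

Request:
step_arm --pt "1 0.07 0.05 -0.4 0" --pt "1 0 0 -0.6 0" --pt "1 0 0 -0.6 0" --pt "1 0 0 -0.3 0" --pt "1 0 0 0 0" --pt "1 0 0 0 0"

```text
time: 2.4
tool_pos: [0.5293, 0.3002, 0.0517]
tool_rot: [3.141, -0.0, 1.572]
contact_force: [0.5, -0.3, 0.6]
opening: 0.0917
```

```bash
python3 - <<'E'
from cell import sensors, vision
import cv2
print(sensors.observe())
c=vision.read_camera("side"); cv2.imwrite("pics/s1.png",cv2.resize(c["pixels"][90:240,120:280],None,fx=4,fy=4))
E
```

```text
{'time': 2.4, 'qpos': array([ 3.90064283e-01,  6.91918723e-01,  1.50427827e+00, -2.49940600e-05,
        9.44735603e-01,  3.89325559e-01]), 'qvel': array([-3.71241126e-03, -1.10664565e-02, -8.26675100e-03,  1.85063025e-03,
       -5.69806904e-04, -4.63739253e-05]), 'joint_efforts': array([ 7.68201635e-02, -5.43186271e+01, -1.91820431e+01,  7.38722412e-02,
        1.56810705e-02, -2.69475961e-03]), 'tool_pos': array([0.52929756, 0.30020845, 0.05167971]), 'tool_rot': array([ 3.14097430e+00, -2.31789064e-04,  1.57154976e+00]), 'contact_force': array([ 0.48765591, -0.34838958,  0.64755908]), 'torque': array([-0.03968912,  0.03681601, -0.01035049]), 'opening': 0.09174730914949412}
```

View pics/s1.png

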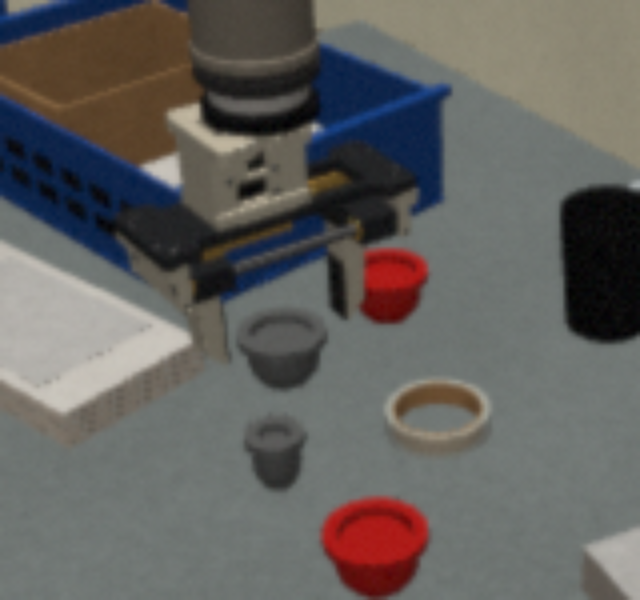

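Request:
step_arm --pt "1 -0.05 -0.04 -0.18 0" --pt "1 0 0 0 0" --pt "0.6 0 0 0 0" --pt "0.5 0 0 0 0" --pt "0.5 0 0 0 0" --pt "0.5 0 0 0 0" --pt "0.5 0 0 0 0" --squeeze 20

```text
time: 3.15
tool_pos: [0.5282, 0.2988, 0.0469]
tool_rot: [3.141, -0.0, 1.571]
contact_force: [0.5, 0.7, 0.6]
opening: 0.0612
```

Request:
step_arm --pt "0.5 0 0 0.1 0" --pt "0.5 0 0 0.6 0" --pt "0.5 0 0 1 0" --pt "0.5 0 0 1 0" --pt "0.5 0 0 1 0" --pt "0.5 0 0 0.5 0" --pt "0.5 0 0 0 0" --pt "0.5 0 0 0 0" --squeeze 30

```text
time: 3.95
tool_pos: [0.5276, 0.2985, 0.1508]
tool_rot: [-3.14, 0.001, 1.571]
contact_force: [-0.3, 0.4, -0.9]
opening: 0.061
```

```bash
python3 - <<'E'
from cell import sensors, vision
import cv2,numpy as np
s=sensors.observe();print(s["tool_pos"],s["contact_force"],s["opening"])
c=vision.read_camera("side"); cv2.imwrite("pics/s2.png",cv2.resize(c["pixels"][60:210,120:280],None,fx=4,fy=4))
E
```

```text
[0.52758677 0.29854379 0.15081679] [-0.25232091  0.43344959 -0.87233275] 0.0610371342436192
```

View pics/s2.png

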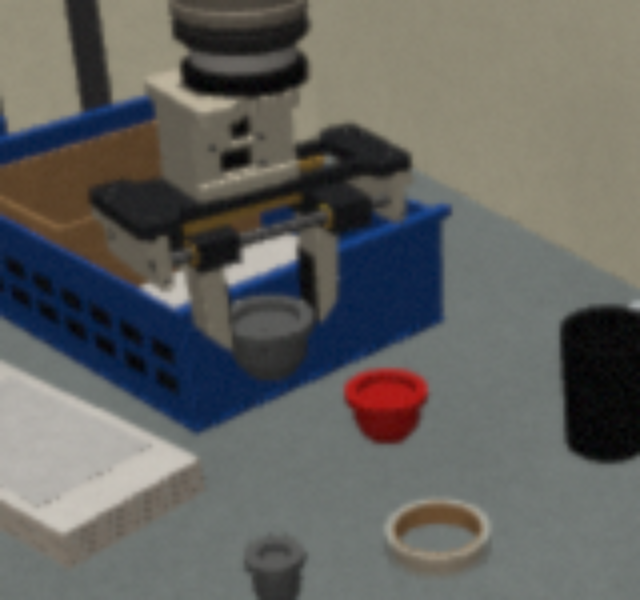

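Request:
step_arm --pt "0.5 0.06 -0.4 0 0" --pt "0.5 0.12 -0.8 0 0" --pt "0.5 0.12 -0.95 0 0" --pt "0.5 0.12 -0.95 0 0" --pt "0.5 0.12 -0.95 0 0" --pt "0.5 0.12 -0.95 0 0" --pt "0.5 0.12 -0.95 0 0" --pt "0.5 0.12 -0.95 0 0" --pt "0.5 0.12 -0.95 0 0" --pt "0.5 0.12 -0.95 0 0" --pt "0.5 0.12 -0.95 0 0" --pt "0.5 0.12 -0.95 0 0"

```text
time: 5.2
tool_pos: [0.5619, 0.0296, 0.1507]
tool_rot: [-3.14, 0.0, 1.57]
contact_force: [0.4, -0.6, -0.8]
opening: 0.0614
```

Request:
step_arm --pt "0.5 0.2 -0.95 0 0" --pt "0.5 0.2 -0.95 0 0" --pt "0.5 0.2 -0.95 0 0" --pt "0.5 0.2 -0.95 0 0" --pt "0.5 0.22 -0.9 0 0" --pt "0.5 0 -0.7 0 0" --pt "0.5 0 -0.5 0 0" --pt "0.5 0 0 0 0" --pt "0.5 0 0 0 0" --pt "0.5 0 0 0 0"

```text
time: 6.2
tool_pos: [0.5879, -0.1153, 0.1517]
tool_rot: [-3.141, -0.0, 1.572]
contact_force: [0.7, -0.5, -0.2]
opening: 0.0609
```

```bash
python3 - <<'E'
from cell import sensors, vision
import cv2,numpy as np
s=sensors.observe();print(s["tool_pos"],s["tool_rot"],s["contact_force"],s["opening"])
for n in("top","side"):
    c=vision.read_camera(n); np.savez(n+"1.npz",**c)
    a=(280,120) if n=="top" else (240,150)
    cv2.imwrite(f"pics/{n}3.png",cv2.resize(c["pixels"][a[1]:a[1]+130,a[0]:a[0]+150],None,fx=4,fy=4))
E
```

```text
[ 0.58790035 -0.11529573  0.15174018] [-3.14143838e+00 -3.70495762e-04  1.57163616e+00] [ 0.70103026 -0.52798906 -0.19737561] 0.06091289720285994
```

View pics/side3.png

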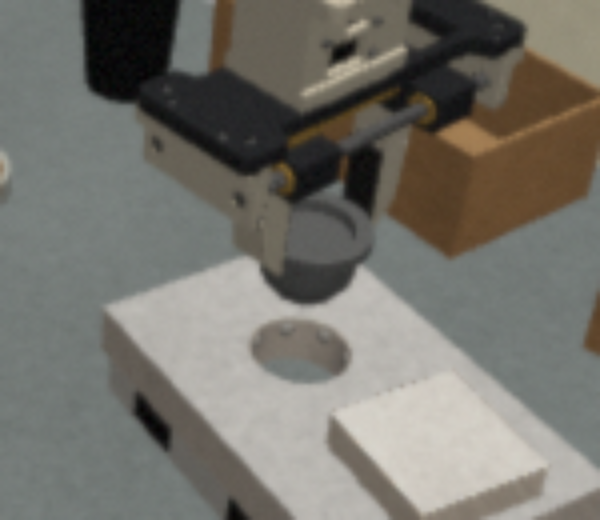

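View pics/top3.png

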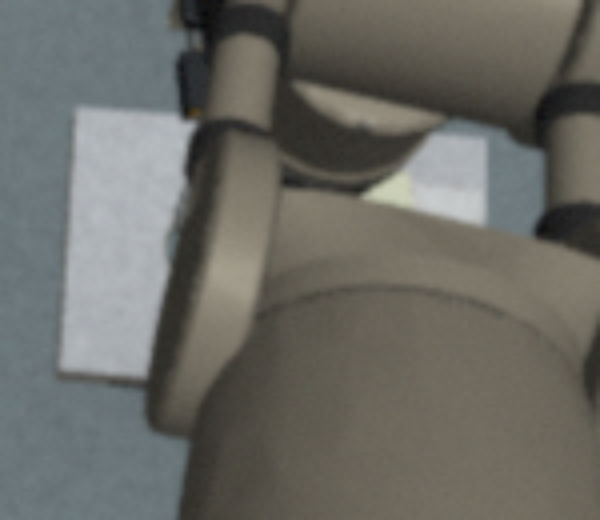

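Request:
step_arm --pt "0.5 0.07 -0.025 -0.4 0" --pt "0.5 0 0 -0.6 0" --pt "0.5 0 0 -0.6 0" --pt "0.5 0 0 -0.4 0" --pt "0.5 0 0 0 0" --pt "0.5 0 0 0 0"

```text
time: 6.9
tool_pos: [0.59, -0.1168, 0.1017]
tool_rot: [3.142, 0.0, 1.571]
contact_force: [0.1, -0.2, -1.1]
opening: 0.061
```

```bash
python3 - <<'E'
from cell import sensors, vision
import cv2,numpy as np
s=sensors.observe();print(s["tool_pos"],s["tool_rot"],s["contact_force"],s["opening"])
for n in("side",):
    c=vision.read_camera(n); np.savez(n+"1.npz",**c)
    cv2.imwrite(f"pics/{n}4.png",cv2.resize(c["pixels"][180:260,270:370],None,fx=7,fy=7))
E
```

```text
[ 0.58997556 -0.11679125  0.10172749] [3.14154318e+00 2.27918189e-05 1.57100673e+00] [ 0.14631464 -0.15734695 -1.09634314] 0.060968557280057706
```

View pics/side4.png

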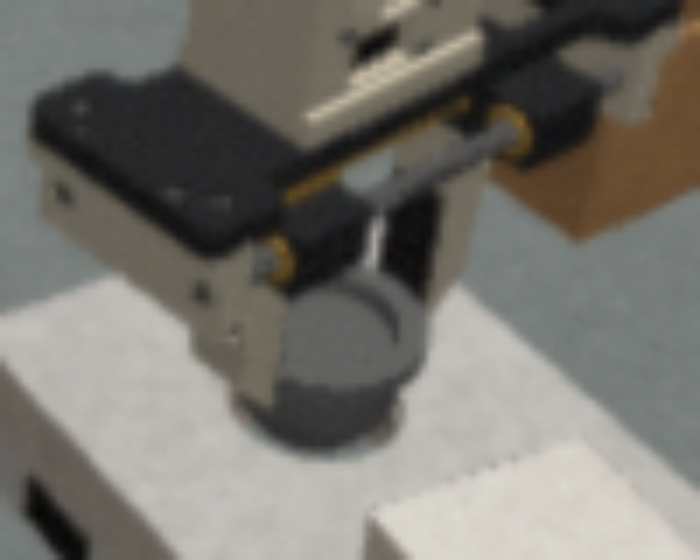

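Request:
step_arm --pt "0.5 0 0.03 -0.1 0" --pt "0.5 0 0 -0.1 0" --pt "0.5 0 0 -0.1 0" --pt "0.5 0 0 -0.1 0" --pt "0.5 0 0 -0.1 0" --pt "0.5 0 0 0 0" --pt "0.5 0 0 0 0"

```text
time: 7.65
tool_pos: [0.5903, -0.1162, 0.0892]
tool_rot: [3.14, 0.0, 1.571]
contact_force: [2.6, 0.2, -2.3]
opening: 0.0611
```

Request:
step_arm --pt "0.5 0 0 -0.04 0" --pt "0.5 0 0 -0.04 0" --pt "0.5 0 0 0 0"

```text
time: 7.95
tool_pos: [0.5906, -0.1163, 0.0877]
tool_rot: [3.139, 0.001, 1.571]
contact_force: [4.7, -0.3, 1.7]
opening: 0.061
```

Request:
step_arm --pt "0.5 0.05 0 0 0" --pt "0.5 0 0 0 0"

```text
time: 8.15
tool_pos: [0.5909, -0.1161, 0.0871]
tool_rot: [-3.141, -0.0, 1.571]
contact_force: [2.4, -0.2, 1.7]
opening: 0.0612
```

Request:
step_arm --pt "0.5 0.04 0 -0.03 0" --pt "0.5 0 0 -0.03 0" --pt "0.5 0 0 0 0"

```text
time: 8.45
tool_pos: [0.5914, -0.1164, 0.0855]
tool_rot: [-3.14, 0.0, 1.571]
contact_force: [-1.4, -1.8, 1.3]
opening: 0.061
```

Request:
step_arm --pt "0.5 -0.01 0 -0.03 0" --pt "0.5 0 0 -0.03 0" --pt "0.5 0 0 0 0"

```text
time: 8.75
tool_pos: [0.5915, -0.1169, 0.0846]
tool_rot: [-3.141, 0.001, 1.571]
contact_force: [-2.5, -4.5, 4.5]
opening: 0.061
```

Request:
step_arm --pt "0.5 -0.02 -0.03 0 0" --pt "0.5 0 0 -0.02 0" --pt "0.5 0 0 0 0"

```text
time: 9.05
tool_pos: [0.5915, -0.1172, 0.0842]
tool_rot: [3.141, 0.001, 1.571]
contact_force: [-1.6, -3.2, 5.4]
opening: 0.0608
```

Request:
step_arm --pt "0.5 -0.01 -0.02 -0.03 0" --pt "0.5 0 0 0 0"

```text
time: 9.25
tool_pos: [0.5914, -0.1174, 0.0836]
tool_rot: [3.14, 0.0, 1.571]
contact_force: [-1.4, -1.7, 6.4]
opening: 0.0609
```

Request:
step_arm --pt "0.8 0 0 0 0" --pt "0.9 0 0 0 0" --pt "0.9 0 0 0 0" --pt "0.9 0 0 0 0" --pt "0.9 0 0 0 0"

```text
time: 9.75
tool_pos: [0.591, -0.1172, 0.0827]
tool_rot: [-3.141, -0.0, 1.571]
contact_force: [-0.4, 0.4, -0.1]
opening: 0.0823
```

Request:
step_arm --pt "0.9 0 0 0.3 0" --pt "0.9 0 0 0.6 0" --pt "0.5 0 0 0.6 0" --pt "0 0 0 0 0" --pt "0 0 0 0 0" --pt "0 0 0 0 0" --pt "0 0 0 0 0"

```text
time: 10.45
tool_pos: [0.5906, -0.1172, 0.1197]
tool_rot: [-3.14, -0.0, 1.571]
contact_force: [0.2, -0.0, -0.2]
opening: 0.0474
```

```bash
python3 - <<'E'
from cell import sensors, vision
from h import *
s=sensors.observe();print(s["tool_pos"],s["tool_rot"],s["contact_force"],s["opening"])
c=vision.read_camera("side"); np.savez("side2.npz",**c)
cv2.imwrite("pics/side5.png",cv2.resize(c["pixels"][180:270,270:370],None,fx=7,fy=6))
P=cloud(c)[215:250,295:340].reshape(-1,3)
h,e=np.histogram(P[:,2],np.arange(.055,.1,.002));print(h)
E
```

```text
[ 0.59061667 -0.1172494   0.11965979] [-3.14022077e+00 -4.75510775e-04  1.57077628e+00] [ 0.23699284 -0.01108899 -0.19691109] 0.04736600314517873
[  6 212 538  51   2  13 114  88  50 107  87  27   6   9   1   0   0   0
   0   0   0   0]
```

View pics/side5.png

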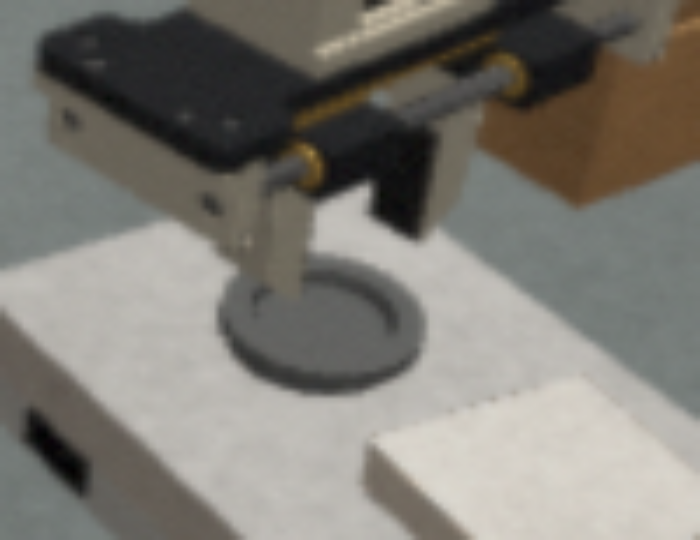

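Request:
step_arm --pt "0 0 0.7 0 0" --pt "0 0 0.65 0 0" --pt "0 0 0 -0.3 0" --pt "0 0 0 0 0" --pt "0 0 0 0 0"

```text
time: 11.0
tool_pos: [0.5909, -0.0834, 0.1126]
tool_rot: [-3.141, -0.0, 1.571]
contact_force: [-0.0, -0.1, 0.8]
opening: 0.0037
```

```bash
cat > rim.py <<'E'
from cell import sensors, vision
from h import *
import sys
s=sensors.observe();print(s["tool_pos"].round(4),s["contact_force"].round(2),round(s["opening"],4))
c=vision.read_camera("side")
cv2.imwrite("pics/%s.png"%sys.argv[1],cv2.resize(c["pixels"][180:270,270:370],None,fx=7,fy=6))
Pf=cloud(c); px=c["pixels"].astype(int).mean(-1)
m=(px<130); m[:205]=0;m[255:]=0;m[:,290:][:,55:]=0;m[:,:290]=0
C=np.array([.591,-.117])
P=Pf[m]; r=np.hypot(*(P[:,:2]-C).T); q=P[(r>23e-3)&(r<30e-3)&(P[:,2]>.064)&(P[:,2]<.086)]
for i in range(4):
    A=np.c_[q[:,:2]-C,np.ones(len(q))];k=np.linalg.lstsq(A,q[:,2],rcond=None)[0];e=q[:,2]-A@k;q=q[abs(e)<2*e.std()+3e-4]
print("n",len(q),"slope x,y rad",k[:2].round(4),"rim top z",k[2].round(4),"sd",e.std().round(4))
d=Pf[215:260,290:345].reshape(-1,3);rr=np.hypot(*(d[:,:2]-C).T);d=d[(rr>.036)&(rr<.05)&(abs(d[:,2]-.06)<.004)];print("deck z",np.median(d[:,2]).round(4))
b=(Pf[...,2]>.064)&(Pf[...,2]<.086)&m;t=Pf[b];print("rim extents mid",((t.max(0)+t.min(0))/2).round(4),(t.max(0)-t.min(0)).round(4))
E
python3 rim.py s6
```

```text
[ 0.5909 -0.0834  0.1126] [-0.03 -0.11  0.84] 0.0037
n 153 slope x,y rad [-0.0073  0.078 ] rim top z 0.0756 sd 0.0009
deck z 0.0596
rim extents mid [ 0.588  -0.1173  0.0726] [0.0612 0.0615 0.0136]
```

View pics/s6.png

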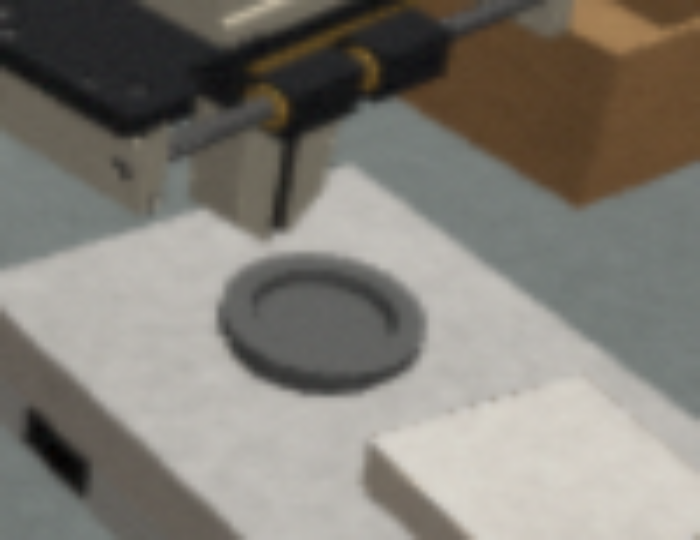

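Request:
step_arm --pt "0 0 0 -0.4 0" --pt "0 0 0 -0.16 0" --pt "0 0 0 0 0" --pt "0 0 0 0 0"

```text
time: 11.45
tool_pos: [0.591, -0.0838, 0.0987]
tool_rot: [-3.141, -0.0, 1.57]
contact_force: [0.6, 0.1, 0.9]
opening: 0.0004
```

Request:
step_arm --pt "0 0 0 -0.03 0" --pt "0 0 0 -0.03 0" --pt "0 0 0 0 0"

```text
time: 11.75
tool_pos: [0.5911, -0.0837, 0.0975]
tool_rot: [3.141, 0.0, 1.571]
contact_force: [-0.7, 0.1, 0.1]
opening: 0.0003
```

Request:
step_arm --pt "0 0 0 -0.04 0" --pt "0 0 0 -0.03 0" --pt "0 0 0 0 0"

```text
time: 12.05
tool_pos: [0.591, -0.0836, 0.0956]
tool_rot: [-3.142, -0.0, 1.571]
contact_force: [0.5, -0.6, -0.1]
opening: 0.0004
```

Request:
step_arm --pt "0 0 0 -0.03 0" --pt "0 0 0 0 0"

```text
time: 12.25
tool_pos: [0.5911, -0.0835, 0.0951]
tool_rot: [3.141, -0.0, 1.571]
contact_force: [-0.6, 0.2, 1.5]
opening: 0.0003
```

Request:
step_arm --pt "0 0 0 -0.03 0" --pt "0 0 0 0 0"

```text
time: 12.45
tool_pos: [0.5911, -0.0834, 0.0945]
tool_rot: [3.141, -0.0, 1.571]
contact_force: [-0.7, 2.2, 3.8]
opening: 0.0004
```

Request:
step_arm --pt "0 0 0 -0.03 0" --pt "0 0 0 0 0"

```text
time: 12.65
tool_pos: [0.5912, -0.0832, 0.0938]
tool_rot: [3.141, -0.0, 1.571]
contact_force: [-0.4, 2.9, 4.3]
opening: 0.0004
```

Request:
step_arm --pt "0 0 0 -0.03 0" --pt "0 0 0 0 0"

```text
time: 12.85
tool_pos: [0.5912, -0.0833, 0.0929]
tool_rot: [3.141, -0.0, 1.571]
contact_force: [-0.7, 3.0, 3.7]
opening: 0.0005
```

Request:
step_arm --pt "0 0 0 -0.03 0" --pt "0 0 0 0 0"

```text
time: 13.05
tool_pos: [0.5912, -0.0835, 0.092]
tool_rot: [3.141, 0.0, 1.571]
contact_force: [-0.3, 2.1, 2.3]
opening: -0.0001
```

Request:
step_arm --pt "0 0 0 0.2 0" --pt "0 0 0 0.3 0" --pt "0 0 0 0 0" --pt "0 0 0 0 0"

```text
time: 13.45
tool_pos: [0.5912, -0.0839, 0.1048]
tool_rot: [3.141, 0.0, 1.571]
contact_force: [-0.3, 0.5, 0.2]
opening: 0.0005
```

```bash
python3 rim.py s7
```

```text
[ 0.5912 -0.0839  0.1048] [-0.29  0.48  0.19] 0.0005
n 161 slope x,y rad [ 0.0277 -0.0035] rim top z 0.0743 sd 0.001
deck z 0.0597
rim extents mid [ 0.5882 -0.117   0.0711] [0.0614 0.0598 0.0118]
```

Request:
step_arm --pt "0 0 -0.9 0 0" --pt "0 0 -0.9 0 0" --pt "0 0 -0.88 0 0" --pt "0 0 0 -0.2 0" --pt "0 0 0 -0.1 0" --pt "0 0 0 0 0" --pt "0 0 0 0 0"

```text
time: 14.2
tool_pos: [0.591, -0.1496, 0.0968]
tool_rot: [-3.141, -0.0, 1.572]
contact_force: [0.1, -0.1, 0.0]
opening: 0.0005
```

Request:
step_arm --pt "0 0 0 -0.08 0" --pt "0 0 0 -0.06 0" --pt "0 0 0 -0.04 0" --pt "0 0 0 0 0"

```text
time: 14.6
tool_pos: [0.591, -0.1505, 0.0923]
tool_rot: [-3.141, -0.0, 1.571]
contact_force: [0.0, 0.4, 0.1]
opening: 0.0003
```

Request:
step_arm --pt "0 0 0 -0.04 0" --pt "0 0 0 0 0"

```text
time: 14.8
tool_pos: [0.5913, -0.1508, 0.0918]
tool_rot: [3.141, 0.0, 1.571]
contact_force: [-0.2, -0.3, 1.1]
opening: 0.0004
```

Request:
step_arm --pt "0 0 0 -0.04 0" --pt "0 0 0 0 0"

```text
time: 15.0
tool_pos: [0.5915, -0.151, 0.0912]
tool_rot: [3.14, 0.001, 1.571]
contact_force: [-1.4, -0.2, 4.6]
opening: 0.0001
```

Request:
step_arm --pt "0 0 0 -0.03 0" --pt "0 0 0 0 0"

```text
time: 15.2
tool_pos: [0.5916, -0.1512, 0.0906]
tool_rot: [3.14, 0.001, 1.571]
contact_force: [0.9, -1.3, 5.7]
opening: 0.0002
```

Request:
step_arm --pt "0 0 0 -0.03 0" --pt "0 0 0 0 0"

```text
time: 15.4
tool_pos: [0.5917, -0.1514, 0.09]
tool_rot: [3.139, 0.002, 1.571]
contact_force: [-0.0, -2.2, 5.6]
opening: 0.0004
```

Request:
step_arm --pt "0 0 0 -0.03 0" --pt "0 0 0 -0.02 0" --pt "0 0 0 0 0"

```text
time: 15.7
tool_pos: [0.592, -0.1517, 0.0891]
tool_rot: [3.139, 0.002, 1.571]
contact_force: [-0.9, -3.2, 8.3]
opening: 0.0007
```

Request:
step_arm --pt "0 0 0 0.3 0" --pt "0 0 0 0.3 0" --pt "0 0 0 0 0"

```text
time: 16.0
tool_pos: [0.5916, -0.1507, 0.1038]
tool_rot: [3.14, 0.0, 1.571]
contact_force: [0.2, 0.1, -0.1]
opening: 0.0006
```

```bash
python3 rim.py s8
```

```text
[ 0.5916 -0.1507  0.1038] [ 0.16  0.12 -0.06] 0.0006
n 81 slope x,y rad [-0.0432  0.0719] rim top z 0.0734 sd 0.0012
deck z 0.0596
rim extents mid [ 0.5847 -0.1261  0.075 ] [0.0521 0.067  0.0215]
```

Request:
step_arm --pt "0 0 0.9 0 0" --pt "0 0 0.9 0 0" --pt "0 0 0.9 0 0" --pt "0 0 0 -0.2 0" --pt "0 0 0 -0.1 0" --pt "0 0 0 -0.04 0" --pt "0 0 0 0 0"

```text
time: 16.75
tool_pos: [0.5909, -0.084, 0.0938]
tool_rot: [-3.141, 0.0, 1.57]
contact_force: [-0.7, 1.0, -0.4]
opening: 0.0007
```

```bash
python3 rim.py s9
```

```text
[ 0.5909 -0.084   0.0938] [-0.65  0.97 -0.39] 0.0007
n 158 slope x,y rad [-0.0283  0.0684] rim top z 0.0737 sd 0.0009
deck z 0.0597
rim extents mid [ 0.5889 -0.1175  0.0745] [0.061  0.0614 0.0209]
```

Request:
step_arm --pt "0 0 0 -0.04 0" --pt "0 0 0 -0.04 0" --pt "0 0 0 0 0"

```text
time: 17.1
tool_pos: [0.5911, -0.0833, 0.0924]
tool_rot: [3.141, 0.0, 1.571]
contact_force: [0.0, -0.1, 1.9]
opening: 0.0006
```

Request:
step_arm --pt "0 0 0 -0.03 0" --pt "0 0 0 -0.02 0" --pt "0 0 0 0 0"

```text
time: 17.4
tool_pos: [0.5908, -0.0827, 0.0912]
tool_rot: [-3.141, -0.001, 1.571]
contact_force: [-2.0, 2.5, 5.2]
opening: 0.0007
```

Request:
step_arm --pt "0 0 0 -0.03 0" --pt "0 0 0 -0.03 0" --pt "0 0 0 0 0"

```text
time: 17.7
tool_pos: [0.5908, -0.0823, 0.0899]
tool_rot: [-3.141, -0.001, 1.571]
contact_force: [-2.8, 4.4, 6.2]
opening: 0.0002
```

Request:
step_arm --pt "0 0 0 -0.03 0" --pt "0 0 0 -0.03 0" --pt "0 0 0 0 0"

```text
time: 18.0
tool_pos: [0.5908, -0.0819, 0.0888]
tool_rot: [-3.141, -0.002, 1.571]
contact_force: [-3.9, 5.9, 8.2]
opening: 0.0008
```

Request:
step_arm --pt "0 0 0 -0.03 0" --pt "0 0 0 -0.02 0" --pt "0 0 0 0 0"

```text
time: 18.3
tool_pos: [0.5908, -0.0816, 0.0877]
tool_rot: [-3.141, -0.002, 1.571]
contact_force: [-3.6, 6.6, 10.4]
opening: 0.0003
```

Request:
step_arm --pt "0 0 0 0.2 0" --pt "0 0 0 0.3 0" --pt "0 0 0 0 0"

```text
time: 18.6
tool_pos: [0.5919, -0.0835, 0.1003]
tool_rot: [3.139, 0.001, 1.571]
contact_force: [-0.3, -0.3, 0.3]
opening: 0.0006
```

```bash
python3 rim.py s10
```

```text
[ 0.5919 -0.0835  0.1003] [-0.27 -0.25  0.33] 0.0006
n 160 slope x,y rad [ 0.0143 -0.0427] rim top z 0.0714 sd 0.0013
deck z 0.0597
rim extents mid [ 0.589  -0.1149  0.0743] [0.0603 0.0611 0.0206]
```

Request:
step_arm --pt "0 0 -0.9 0 0" --pt "0 0 -0.9 0 0" --pt "0 0 -0.9 0 0" --pt "0 0 0 -0.2 0" --pt "0 0 0 -0.1 0" --pt "0 0 0 0 0" --pt "0 0 0 0 0"

```text
time: 19.35
tool_pos: [0.5909, -0.1496, 0.0915]
tool_rot: [-3.141, -0.001, 1.572]
contact_force: [0.2, 0.1, -0.1]
opening: 0.0006
```

Request:
step_arm --pt "0 0 0 -0.04 0" --pt "0 0 0 -0.04 0" --pt "0 0 0 0 0"

```text
time: 19.65
tool_pos: [0.5913, -0.1501, 0.0904]
tool_rot: [3.141, -0.0, 1.571]
contact_force: [-1.1, 0.3, 4.0]
opening: 0.0003
```

Request:
step_arm --pt "0 0 0 -0.03 0" --pt "0 0 0 -0.03 0" --pt "0 0 0 0 0"

```text
time: 19.95
tool_pos: [0.5915, -0.1507, 0.0893]
tool_rot: [3.14, 0.001, 1.571]
contact_force: [-1.5, 0.2, 7.0]
opening: 0.0004
```

Request:
step_arm --pt "0 0 0 -0.03 0" --pt "0 0 0 -0.03 0" --pt "0 0 0 0 0"

```text
time: 20.25
tool_pos: [0.5917, -0.1513, 0.0882]
tool_rot: [3.139, 0.002, 1.571]
contact_force: [-1.6, -2.8, 7.8]
opening: 0.0005
```

Request:
step_arm --pt "0 0 0 -0.03 0" --pt "0 0 0 -0.03 0" --pt "0 0 0 0 0"

```text
time: 20.55
tool_pos: [0.5918, -0.1518, 0.0869]
tool_rot: [3.139, 0.003, 1.571]
contact_force: [-2.5, -3.5, 8.8]
opening: 0.0007
```

Request:
step_arm --pt "0 0 0 -0.03 0" --pt "0 0 0 -0.02 0" --pt "0 0 0 0 0"

```text
time: 20.85
tool_pos: [0.5918, -0.152, 0.0858]
tool_rot: [3.139, 0.003, 1.571]
contact_force: [-1.9, -3.9, 10.5]
opening: 0.0001
```

Request:
step_arm --pt "0 0 0 0.3 0" --pt "0 0 0 0.3 0" --pt "0 0 0.9 0 0" --pt "0 0 0.9 0 0" --pt "0 0 0.9 0 0" --pt "0 0 0 -0.2 0" --pt "0 0 0 0 0"

```text
time: 21.55
tool_pos: [0.5908, -0.0827, 0.0934]
tool_rot: [-3.141, -0.0, 1.572]
contact_force: [0.3, 0.3, -0.3]
opening: 0.0012
```

```bash
python3 rim.py s11
```

```text
[ 0.5908 -0.0827  0.0934] [ 0.27  0.28 -0.34] 0.0012
n 156 slope x,y rad [-0.0118  0.1021] rim top z 0.0713 sd 0.0009
deck z 0.0596
rim extents mid [ 0.5897 -0.1182  0.075 ] [0.0616 0.0593 0.0219]
```

Request:
step_arm --pt "0 0 0 -0.06 0" --pt "0 0 0 -0.04 0" --pt "0 0 0 0 0"

```text
time: 21.9
tool_pos: [0.5912, -0.0839, 0.0917]
tool_rot: [3.141, 0.0, 1.57]
contact_force: [-0.4, -0.3, 1.6]
opening: 0.0004
```

Request:
step_arm --pt "0 0 0 -0.03 0" --pt "0 0 0 -0.03 0" --pt "0 0 0 0 0"

```text
time: 22.2
tool_pos: [0.5912, -0.0835, 0.0908]
tool_rot: [3.141, 0.0, 1.571]
contact_force: [-1.8, 0.3, 6.4]
opening: 0.0005
```

Request:
step_arm --pt "0 0 0 -0.03 0" --pt "0 0 0 -0.03 0" --pt "0 0 0 0 0"

```text
time: 22.5
tool_pos: [0.5911, -0.0831, 0.0896]
tool_rot: [3.141, -0.0, 1.571]
contact_force: [-3.4, 1.6, 8.6]
opening: 0.0003
```

Request:
step_arm --pt "0 0 0 -0.03 0" --pt "0 0 0 -0.03 0" --pt "0 0 0 0 0"

```text
time: 22.8
tool_pos: [0.591, -0.0826, 0.0882]
tool_rot: [3.141, -0.001, 1.571]
contact_force: [-4.3, 3.4, 9.3]
opening: 0.0001
```

Request:
step_arm --pt "0 0 0 -0.03 0" --pt "0 0 0 -0.02 0" --pt "0 0 0 0 0"

```text
time: 23.1
tool_pos: [0.591, -0.0823, 0.0873]
tool_rot: [3.141, -0.001, 1.571]
contact_force: [-4.2, 4.3, 12.7]
opening: 0.0004
```

Request:
step_arm --pt "0 0 0 -0.03 0" --pt "0 0 0 -0.03 0" --pt "0 0 0 0 0"

```text
time: 23.4
tool_pos: [0.591, -0.0819, 0.086]
tool_rot: [3.141, -0.002, 1.571]
contact_force: [-4.3, 5.4, 14.2]
opening: 0.0004
```

```bash
python3 rim.py s12
```

```text
[ 0.591  -0.0819  0.086 ] [-4.28  5.36 14.15] 0.0004
n 182 slope x,y rad [0.0139 0.0028] rim top z 0.0687 sd 0.0018
deck z 0.0597
rim extents mid [ 0.5887 -0.1096  0.075 ] [0.0602 0.0728 0.022 ]
```

Request:
step_arm --pt "0 0 0 -0.03 0" --pt "0 0 0 -0.01 0" --pt "0 0 0 0 0"

```text
time: 23.75
tool_pos: [0.591, -0.0818, 0.0852]
tool_rot: [3.141, -0.002, 1.571]
contact_force: [-5.7, 7.1, 16.0]
opening: 0.0002
```

Request:
step_arm --pt "0 0 0 0.2 0" --pt "0 0 0 0.3 0" --pt "0 0 0 0 0"

```text
time: 24.05
tool_pos: [0.5917, -0.0835, 0.0967]
tool_rot: [3.14, 0.001, 1.571]
contact_force: [0.7, 0.0, -0.3]
opening: 0.0006
```

```bash
python3 rim.py s13
```

```text
[ 0.5917 -0.0835  0.0967] [ 0.66  0.   -0.26] 0.0006
n 156 slope x,y rad [ 0.018  -0.0268] rim top z 0.0689 sd 0.0011
deck z 0.0596
rim extents mid [ 0.5887 -0.1155  0.0745] [0.0625 0.0611 0.0209]
```

View pics/s13.png

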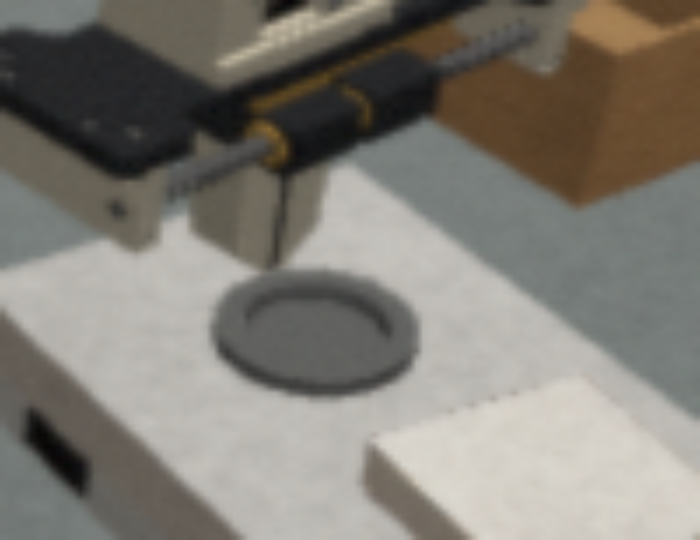

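Request:
step_arm --pt "0 0 -0.9 0 0" --pt "0 0 -0.9 0 0" --pt "0 0 -0.9 -0.1 0" --pt "0 0 0 -0.16 0" --pt "0 0 0 -0.06 0" --pt "0 0 0 0 0" --pt "0 0 0 0 0"

```text
time: 24.8
tool_pos: [0.591, -0.1496, 0.0876]
tool_rot: [-3.141, -0.001, 1.572]
contact_force: [1.3, -0.6, 0.0]
opening: 0.0006
```

Request:
step_arm --pt "0 0 0 -0.04 0" --pt "0 0 0 -0.03 0" --pt "0 0 0 0 0"

```text
time: 25.1
tool_pos: [0.5912, -0.1498, 0.087]
tool_rot: [3.141, -0.0, 1.572]
contact_force: [-2.8, 0.6, 7.9]
opening: 0.0006
```

Request:
step_arm --pt "0 0 0 -0.03 0" --pt "0 0 0 -0.03 0" --pt "0 0 0 0 0"

```text
time: 25.4
tool_pos: [0.5913, -0.1502, 0.0862]
tool_rot: [3.14, 0.001, 1.572]
contact_force: [-3.8, -0.1, 12.2]
opening: 0.0008
```

Request:
step_arm --pt "0 0 0 -0.03 0" --pt "0 0 0 -0.02 0" --pt "0 0 0 0 0"

```text
time: 25.7
tool_pos: [0.5915, -0.1505, 0.0853]
tool_rot: [3.14, 0.001, 1.572]
contact_force: [-4.1, -1.7, 12.8]
opening: -0.0
```

Request:
step_arm --pt "0 0 0 -0.03 0" --pt "0 0 0 0 0"

```text
time: 25.9
tool_pos: [0.5917, -0.1506, 0.0849]
tool_rot: [3.139, 0.001, 1.572]
contact_force: [-4.1, -1.2, 15.2]
opening: 0.0011
```

Request:
step_arm --pt "0 0 0 0.3 0" --pt "0 0 0 0.2 0" --pt "0 0 0.9 0 0" --pt "0 0 0.9 0 0" --pt "0 0 0.9 0 0" --pt "0 0 0 -0.2 0" --pt "0 0 0 0 0"

```text
time: 26.6
tool_pos: [0.5907, -0.0826, 0.0892]
tool_rot: [-3.14, -0.0, 1.572]
contact_force: [-0.3, -0.3, 0.4]
opening: 0.0002
```

```bash
python3 rim.py s14
```

```text
[ 0.5907 -0.0826  0.0892] [-0.26 -0.34  0.44] 0.0002
n 163 slope x,y rad [-0.0014  0.0272] rim top z 0.0682 sd 0.001
deck z 0.0596
rim extents mid [ 0.5891 -0.1128  0.0748] [0.0628 0.0679 0.0216]
```

Request:
step_arm --pt "0 0 0 -0.06 0" --pt "0 0 0 -0.05 0" --pt "0 0 0 -0.03 0" --pt "0 0 0 0 0"

```text
time: 27.05
tool_pos: [0.5911, -0.0838, 0.0868]
tool_rot: [3.141, 0.001, 1.57]
contact_force: [-0.6, -0.9, 1.9]
opening: 0.0007
```

Request:
step_arm --pt "0 0 0 -0.03 0" --pt "0 0 0 -0.02 0" --pt "0 0 0 0 0"

```text
time: 27.35
tool_pos: [0.5913, -0.0836, 0.0863]
tool_rot: [3.14, 0.001, 1.571]
contact_force: [-3.0, -1.5, 7.8]
opening: 0.0005
```

Request:
step_arm --pt "0 0 0 -0.03 0" --pt "0 0 0 0 0"

```text
time: 27.55
tool_pos: [0.5913, -0.0836, 0.0859]
tool_rot: [3.14, 0.001, 1.571]
contact_force: [-3.4, -0.8, 10.7]
opening: 0.0002
```

Request:
step_arm --pt "0 0 0 -0.03 0" --pt "0 0 0 0 0"

```text
time: 27.75
tool_pos: [0.5913, -0.0834, 0.0854]
tool_rot: [3.14, 0.001, 1.571]
contact_force: [-4.6, -0.6, 12.1]
opening: 0.0008
```

Request:
step_arm --pt "0 0 0 -0.03 0" --pt "0 0 0 0 0"

```text
time: 27.95
tool_pos: [0.5913, -0.0833, 0.0851]
tool_rot: [3.14, 0.001, 1.571]
contact_force: [-5.6, 0.1, 14.7]
opening: 0.0003
```

Request:
step_arm --pt "0 0 0 -0.03 0" --pt "0 0 0 0 0"

```text
time: 28.15
tool_pos: [0.5913, -0.0833, 0.085]
tool_rot: [3.14, 0.001, 1.571]
contact_force: [-6.7, 0.7, 18.9]
opening: 0.0002
```

Request:
step_arm --pt "0 0 0 -0.02 0" --pt "0 0 0 0 0"

```text
time: 28.35
tool_pos: [0.5913, -0.0833, 0.0849]
tool_rot: [3.139, 0.001, 1.571]
contact_force: [-8.1, 0.9, 21.8]
opening: 0.0004
```

Request:
step_arm --pt "0 0 0 0.3 0" --pt "0 0 0 0.3 0" --pt "0 0 0 0 0"

```text
time: 28.65
tool_pos: [0.5917, -0.0833, 0.0976]
tool_rot: [3.14, 0.0, 1.571]
contact_force: [0.6, -0.5, 0.6]
opening: 0.0004
```

```bash
python3 rim.py s15
```

```text
[ 0.5917 -0.0833  0.0976] [ 0.62 -0.51  0.59] 0.0004
n 163 slope x,y rad [ 0.0083 -0.0029] rim top z 0.0679 sd 0.0009
deck z 0.0596
rim extents mid [ 0.589  -0.1161  0.0744] [0.0615 0.0616 0.0208]
```

Request:
step_arm --pt "0 0 -0.9 -0.1 0" --pt "0 0 -0.9 0 0" --pt "0 0 -0.9 -0.1 0" --pt "0 0 0 -0.18 0" --pt "0 0 0 -0.06 0" --pt "0 0 0 0 0" --pt "0 0 0 0 0"

```text
time: 29.4
tool_pos: [0.5911, -0.1499, 0.0857]
tool_rot: [3.142, -0.0, 1.571]
contact_force: [0.4, -1.4, 1.7]
opening: 0.0
```

Request:
step_arm --pt "0 0 0 -0.03 0" --pt "0 0 0 -0.03 0" --pt "0 0 0 0 0"

```text
time: 29.7
tool_pos: [0.5913, -0.15, 0.0852]
tool_rot: [3.141, 0.0, 1.572]
contact_force: [-2.5, 0.1, 8.7]
opening: 0.0006
```

Request:
step_arm --pt "0 0 0 -0.03 0" --pt "0 0 0 -0.02 0" --pt "0 0 0 0 0"

```text
time: 30.0
tool_pos: [0.5913, -0.1501, 0.0849]
tool_rot: [3.14, 0.001, 1.572]
contact_force: [-4.3, -0.8, 15.4]
opening: 0.0003
```

Request:
step_arm --pt "0 0 0 -0.03 0" --pt "0 0 0 0 0"

```text
time: 30.2
tool_pos: [0.5914, -0.1501, 0.0848]
tool_rot: [3.14, 0.001, 1.572]
contact_force: [-5.3, 0.7, 18.2]
opening: 0.0002
```

Request:
step_arm --pt "0 0 0 0.3 0" --pt "0 0 0 0.3 0" --pt "0.5 0 0.7 0 0" --pt "0.5 0 0.65 0 0" --pt "0.5 0 0 0 0" --pt "0.5 0 0 0 0" --pt "0.5 0 0 0 0" --pt "0.5 0 0 0 0"

```text
time: 31.0
tool_pos: [0.591, -0.1172, 0.0971]
tool_rot: [-3.141, 0.0, 1.57]
contact_force: [-0.1, -0.4, -0.1]
opening: 0.0431
```

```bash
python3 rim.py s16
```

```text
[ 0.591  -0.1172  0.0971] [-0.07 -0.44 -0.06] 0.0431
n 128 slope x,y rad [0.0099 0.0074] rim top z 0.0679 sd 0.001
deck z 0.0597
rim extents mid [ 0.5895 -0.1193  0.0749] [0.0627 0.0549 0.0218]
```

View pics/s16.png

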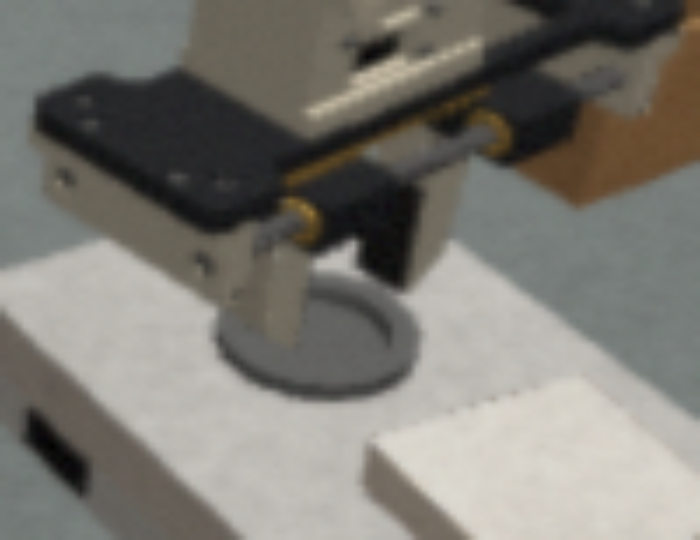

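The fingers now stand over both the ±x sides of the rim, so the proof push goes straight down.

Request:
step_arm --pt "0.5 0 0 -0.25 0" --pt "0.5 0 0 -0.15 0" --pt "0.5 0 0 0 0" --pt "0.5 0 0 0 0"

```text
time: 31.45
tool_pos: [0.5909, -0.1169, 0.0869]
tool_rot: [-3.141, -0.0, 1.571]
contact_force: [-0.1, -0.2, 0.5]
opening: 0.0457
```

Request:
step_arm --pt "0.5 0 0 -0.05 0" --pt "0.5 0 0 -0.04 0" --pt "0.5 0 0 0 0"

```text
time: 31.75
tool_pos: [0.5913, -0.1169, 0.0856]
tool_rot: [3.141, 0.0, 1.571]
contact_force: [-1.1, -1.0, 3.7]
opening: 0.0459
```

Request:
step_arm --pt "0.5 0 0 -0.03 0" --pt "0.5 0 0 -0.02 0" --pt "0.5 0 0 0 0"

```text
time: 32.05
tool_pos: [0.5914, -0.117, 0.0855]
tool_rot: [3.14, 0.001, 1.571]
contact_force: [-3.0, 1.6, 11.5]
opening: 0.046
```

Request:
step_arm --pt "0.5 0 0 -0.04 0" --pt "0.5 0 0 0 0"

```text
time: 32.25
tool_pos: [0.5914, -0.117, 0.0853]
tool_rot: [3.14, 0.001, 1.571]
contact_force: [-6.2, 1.4, 17.8]
opening: 0.046
```

Request:
step_arm --pt "0.5 0 0 -0.03 0" --pt "0.5 0 0 0 0"

```text
time: 32.45
tool_pos: [0.5914, -0.1169, 0.0853]
tool_rot: [3.139, 0.001, 1.571]
contact_force: [-7.9, 3.0, 22.6]
opening: 0.0461
```

Request:
step_arm --pt "0.5 0 0 -0.03 0" --pt "0.5 0 0 0 0"

```text
time: 32.65
tool_pos: [0.5914, -0.1169, 0.0851]
tool_rot: [3.139, 0.001, 1.571]
contact_force: [-8.6, 2.5, 26.6]
opening: 0.0458
```

Request:
step_arm --pt "0.5 0 0 -0.02 0" --pt "0.5 0 0 0 0"

```text
time: 32.85
tool_pos: [0.5914, -0.117, 0.0848]
tool_rot: [3.139, 0.001, 1.571]
contact_force: [-10.4, 1.6, 28.9]
opening: 0.0459
```

Request:
step_arm --pt "0.5 0 0 -0.02 0" --pt "0.5 0 0 0 0"

```text
time: 33.05
tool_pos: [0.5914, -0.1169, 0.0845]
tool_rot: [3.139, 0.001, 1.571]
contact_force: [-9.1, 2.2, 29.4]
opening: 0.0459
```

Request:
step_arm --pt "0.5 0 0 -0.015 0" --pt "0.5 0 0 0 0"

```text
time: 33.25
tool_pos: [0.5914, -0.1169, 0.0842]
tool_rot: [3.139, 0.001, 1.571]
contact_force: [-10.6, 2.6, 30.9]
opening: 0.0459
```

Request:
step_arm --pt "0.5 0 0 0.06 0" --pt "0.5 0 0 0.2 0" --pt "0.5 0 0 0.5 0" --pt "0 0 0.6 0.5 0" --pt "0 0 1 0 0" --pt "0 0 1 0 0" --pt "0 0 0 0 0" --pt "0 0 0 0 0"

```text
time: 34.05
tool_pos: [0.5912, -0.0509, 0.1118]
tool_rot: [3.141, 0.0, 1.573]
contact_force: [0.4, -0.2, 0.5]
opening: 0.0102
```

```bash
python3 rim.py s17
```

```text
[ 0.5912 -0.0509  0.1118] [ 0.39 -0.18  0.47] 0.0102
n 161 slope x,y rad [-0.0025  0.0027] rim top z 0.0678 sd 0.0009
deck z 0.0597
rim extents mid [ 0.589  -0.116   0.0674] [0.0611 0.0612 0.0067]
```

View pics/s17.png

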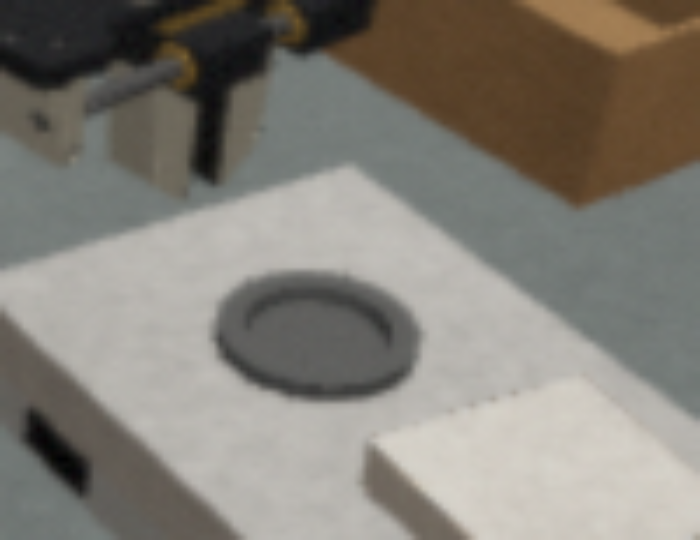

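The rim now lies level, with slopes under 0.003 rad, and its top is 8.1 mm above the deck. The tool is clear, so I'll let it settle and hand in.

Request:
step_arm --pt "0 0 0 0.5 0" --pt "0 0 0 0 0" --pt "0 0 0 0 0" --pt "0 0 0 0 0"

```text
time: 34.5
tool_pos: [0.591, -0.0523, 0.1239]
tool_rot: [3.142, 0.0, 1.57]
contact_force: [-1.0, 0.4, 0.1]
opening: 0.0002
```

```bash
python3 rim.py s18; python3 -c "from cell import hand_in;print(hand_in())"
```

```text
[ 0.591  -0.0523  0.1239] [-1.03  0.44  0.15] 0.0002
n 157 slope x,y rad [-0.0027  0.0005] rim top z 0.0677 sd 0.001
deck z 0.0597
rim extents mid [ 0.5891 -0.1161  0.0673] [0.0608 0.0607 0.0067]
the job is handed in; nothing more can be done
None
```

I stood the large grey cup in the bore and let it go. I then worked it down with pushes of up to about 22 N on the +y and -y sides of the rim in turn. Last came one straight push of about 31 N over both x sides. Under that push the tool sank about 0.9 mm after the deck began to give at about 26 N. I handed the job in at about 34.5 s; it gives no verdict.

**Last checks:** The rim measured level, with slopes under 0.003 rad. Its top was 8.0 mm above the measured deck, which is the home height. The tool was clear, and the force reading was near its usual noise, at about 1 N.

**What disagreed or fell short:**
- **First stand:** on release the cup leaned about 0.08 rad, close to the 0.09 limit. I levelled it with a light push; released again, it measured about 0.03 rad with the rim about 6.6 mm above the deck.
- **Lean while working it in:** one swing reached about 0.10 rad (5.8 degrees). That is over the 5 degrees asked for but under the 0.13 rad that fails the run.
- **Cup position:** the side camera put the cup centre about 2 mm in x from the bore position I took from the tool. That is the size of the calibration error, and the seated rim settles it.
- **Things to leave alone:** I did not re-measure the note block, small cup or tape roll at the end. No move touched them, and the note block looked unmoved in the last pictures.

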